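# Fish the spatula out from under the sink drainer

## Robot

A 6-joint arm with a two-finger parallel gripper is mounted at the origin on the work surface. World frame = base frame: x ahead of the robot, y to its left, z up, the work surface at z = 0. Lengths are in m, angles in rad, forces in N, time in s.
With the tool pointing down it reaches from about 0.225 to 0.875 m from the base axis. Payload 3.4 kg.
Tool frame: the origin (TCP) lies midway between the tips of the shut fingers; the grasp point (between the pads) lies 19 mm behind it (manip.grasp_offset is the distance from the TCP to the grasp point, in m); x points along the fingers, y is the direction in which the jaws open and shut, and the axes are right-handed (so a half turn about x gives the same grasp; the last joint's range is limited). The gripper opens to 85 mm and grips with 20 to 120 N. Pads are 22 mm wide; open, the fingers measure 114 mm over their backs; the gripper's body (76 mm by 85 mm) begins 54 mm behind the grasp point. The pads swing forward as they close: fully open they stand 13 mm farther back than shut.
Start: joints at [-1.265, 0.276, 1.505, -0, 1.361, -0.121], TCP at [0.238, -0.523, 0.231] pointing down, gripper open.
Joint ranges: [-2.89, 2.89], [-0.75, 2.08], [0.22, 2.7], [-1.18, 4.32], [0.11, 2.71], [-2.7, 2.7]. Speed limits (rad/s): [2.57, 2.57, 3.14, 3.14, 3.14, 3.14].

## Interface

Orientations are given as a unit quaternion [w, x, y, z].
In Python, from rig import manip gives the robot as it stands.
- The arm moves only by the shell command python3 -m creep 'ROWS' [OPENING] [FORCE]. ROWS is a JSON object of lists of equal length, an entry for each row: "delta_pos": the shift along the tool's x, y, z in cm, a list of three; "dr": the turn, a rotation vector about the tool's x, y, z in rad, a list of three. In form: {"delta_pos": [[dx, dy, dz], ...], "dr": [[rx, ry, rz], ...]}. A call has 1 to 10 rows; each row is the pose to reach, as a shift and turn from the pose commanded when the call began, along the tool's axes at that moment; what a row does not reach only later rows make up. A row lasts 1/10 s, in which the tool goes at most 50 mm and 8.59 degrees, less where a joint would pass 70% of its speed; a pose out of reach is approached as far as the arm can. A call with a gripper value outside its range is refused whole. OPENING is the opening, from -1 (shut) to 1 (fully open), set as the call begins (- or left out, the last holds). The fingers move at their own pace and stop on an object; FORCE is the grip in N (left out, the last holds). Time passes only in rows, so rows that repeat a pose let the fingers close. It gives the time, the measured TCP pose, the force and the opening at its end, in the units of the state.
- manip.get_state(): the state, without advancing time (a new reading comes with each control period).
- manip.get_image(name): name is "scene" or "side" or "wrist"; returns a dict with "pixels" (400x640x3 uint8, blue, green, red), "depth" (400x640 float32, m along the optical axis (not along the pixel's ray), 0 where there is no reading), "intrinsics" (3x3 intrinsics, pixels), "rvec" (rotation vector, rad) and "tvec" (3), from world to camera coordinates, as OpenCV has them. Camera axes: x right, y down, z forward; pixel columns grow to the right and rows downward; lengths in m; the calibration is good to about 2 mm. A picture is of the moment at which its call begins.
- manip.sign_off(): hands the job in, once; it reports no verdict.
The state is a dict: "clock": time; "qpos": joint angles; "qd": joint speeds; "effort": joint torques, N m; "position": TCP position; "ee_rot": TCP orientation; "contact_force": force on the tool from outside, world axes, zero at the start; "moment": the same for the moment, N m; "width": finger opening in m.
Only numpy, scipy, OpenCV 4.12 (cv2) and the standard library are available. Lean on these libraries where they do the work, as an engineer would, in place of code of your own. Each camera call takes 0.05 s, during which the arm holds its last target. There are 200 camera calls.

## Task

A wooden spatula has slipped into the old sink under the fixed slatted drainer, and it is too long to come up level through the opening in the middle. Take it through the opening, bring either end up through it first on a slant, draw the rest out, and finish with the gripper still holding the spatula motionless, the whole of it a few centimetres clear above the drainer and touching nothing else. Leave the blue cup, the plate, the cruet and the colander where they stand.

Things in the scene. Friction and masses are not known exactly. Their poses are not given: they have to be found in the camera images.
- sink: Fixed white enamel sink bowl on the worktop, 340 (x) x 470 (y) mm, with a fixed drainer of pale slats as its top. Origin: centre of the underside, at worktop height; x away from the robot at yaw 0, y along the long side, z up. Inside 316 x 446 mm, flat inner floor 45 mm above the worktop. Drainer 12 mm thick, 100 to 112 mm above the worktop; it covers all but one opening. Slats along y, gaps up to 14 mm.
- opening (a point): Centre of the one rectangular opening, in the middle of the drainer, level with the drainer's upper face (112 mm above the worktop, on the sink's vertical axis). Same axes as the sink: the opening is 190 mm along x and 170 mm along y.
- spatula: Dark wood spatula, 280 mm, 60-130 g, flat on the sink floor roughly along the sink's y, blade to +y, both ends under the drainer. Origin: mid-length, on the underside; x towards the blade, z up. Handle x -140 to 65 mm: 24 wide, 14 thick. Blade x 60 to 140 mm: 56 wide, 6 thick, undersides flush. Mass centre within 30 mm of mid-length.
- spatula_handle_end (a point): Middle of the handle's end face, 140 mm from the spatula's origin along its -x, 7 mm above its underside.
- spatula_blade_end (a point): Middle of the blade's end edge, 140 mm from the spatula's origin along its +x, 3 mm above its underside.
- cup: Blue plastic cup standing on the drainer's strip beyond the opening (+x side), rim 70 mm across, 75 mm tall. Origin: centre of its underside. To be left alone.
- plate: White melamine plate on the worktop left of the sink, 200 mm across, 22 mm tall. Origin: centre of its underside. To be left alone.
- cruet: Green glass vinegar cruet with a grey screw top on the worktop right of the sink, 68 mm across, 160 mm tall. Origin: centre of its underside. To be left alone.
- colander: Aluminium colander bowl on the worktop right of the sink, 210 mm across, 90 mm tall. Origin: centre of its underside. To be left alone.

How it is judged:
By the outcome, as a careful person would: the job done as asked, in the order asked, and still so for the second after the job is handed in, while the arm keeps its last pose, push and grip.
It also fails if it takes over 48 s, if anything falls off the work surface, if the arm or the gripper's body presses on something with over 40 N, if the wrist force passes 120 N, or if a joint passes its speed limit or range.

## Working session

There is one attempt and no reset: what is moved stays moved. The work goes in short steps, Python scripts to look and compute and a shell command to move; the robot and the scene stay as the last step left them, time stands still between calls to the robot, and variables do not carry over. Pictures are saved under pics/ and viewed, about 8 in all and at most 12, crops included, and the job is handed in when it is done.

```bash
mkdir -p pics; cat > h.py <<'E'
import cv2, numpy as np
from rig import manip
from scipy.spatial.transform import Rotation as R
def snap(n,f):
    im=manip.get_image(n); cv2.imwrite(f'pics/{f}.png',im['pixels']); np.savez(f'pics/{f}.npz',**im); return im
def world(im,u,v,d=None):
    d=np.array(im['depth'])[int(v),int(u)] if d is None else d
    K=im['intrinsics']; c=np.array([(u-K[0,2])/K[0,0],(v-K[1,2])/K[1,1],1])*d
    M=cv2.Rodrigues(np.array(im['rvec'],float))[0]; return M.T@(c-np.array(im['tvec']).ravel())
def onz(im,u,v,z):
    a=world(im,u,v,0.);b=world(im,u,v,1.); return a+(b-a)*(z-a[2])/(b[2]-a[2])
E
python3 - <<'E'
from h import *
s=manip.get_state(); print(s)
a=snap('scene','s0');b=snap('side','d0')
cv2.imwrite('pics/both.png',cv2.resize(np.vstack([a['pixels'],b['pixels']]),(480,600)))
for i in(a,b):print(world(i,320,200,0),world(i,320,200))
E
```

```text
{'clock': 0.0, 'qpos': array([-1.26499552e+00,  2.76612127e-01,  1.50615589e+00, -2.72114612e-06,
        1.36069530e+00, -1.21006499e-01]), 'qd': array([ 0.00020119,  0.00128724, -0.00217397,  0.00058628,  0.00064546,
        0.00032661]), 'effort': array([-6.81153942e-04, -4.16771865e+01, -2.45807272e+01,  2.34024455e-04,
        1.10220682e-02, -1.18631743e-05]), 'position': array([ 0.23785872, -0.52290616,  0.23042088]), 'ee_rot': array([-0.14909808, -0.69100427, -0.15041502,  0.69112819]), 'contact_force': array([0.07411368, 0.2204139 , 0.48321465]), 'moment': array([ 0.00490995, -0.00831871,  0.0205567 ]), 'width': 0.08551406794172273}
[ 1.58045375 -0.71974932  1.28462731] [ 0.56486081 -0.02391316  0.10979574]
[-0.03851789  0.64591991  1.10438576] [ 0.53829369 -0.03139188  0.11435185]
```

View pics/s0.png

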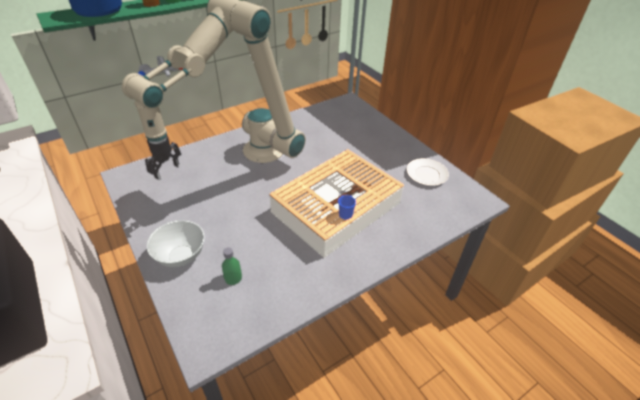

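View pics/d0.png

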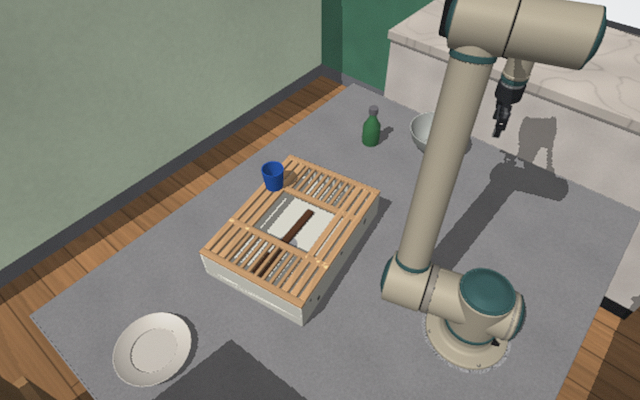

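The scene view shows the sink around (335,200), with the cup at (347,207). In the side view, the spatula's handle crosses the opening from (310,213) to about (265,270), and the cup stands at (273,177). I'll enlarge the side view.

```bash
python3 - <<'E'
import cv2
i=cv2.imread('pics/d0.png')[150:330,195:395]; cv2.imwrite('pics/c1.png',cv2.resize(i,(660,594),interpolation=cv2.INTER_CUBIC))
E
```

```text
(no output)
```

View pics/c1.png

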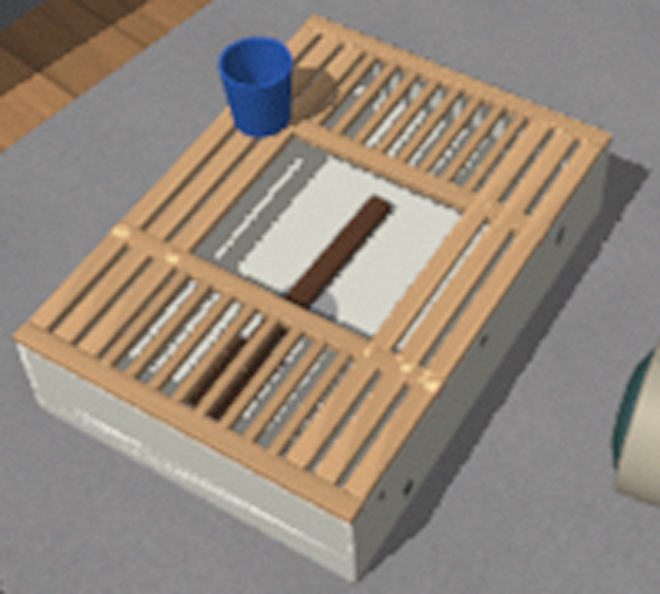

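The crop shows the sink's top corners at about (15,335), (355,520), (610,135) and (315,15). The opening's corners are near (300,137), (490,205), (370,352) and (170,262). The handle lies from its end at (382,203) to (290,300), and the blade is under the slats at (190-215,400).

```bash
python3 - <<'E'
from h import *
d=dict(np.load('pics/d0.npz')); c=lambda u,v,z:onz(d,195+u/3.3,150+v/3.3,z).round(4)
S=[c(*p,.112) for p in[(15,335),(355,520),(610,135),(315,15)]]; print('sink',*S,np.mean(S,0))
for i in range(4): e=S[(i+1)%4]-S[i]; print(np.linalg.norm(e),np.degrees(np.arctan2(e[1],e[0])))
O=[c(*p,.112) for p in[(170,262),(370,352),(490,205),(300,137)]]; print('op',*O,np.mean(O,0))
for i in range(4): e=O[(i+1)%4]-O[i]; print(np.linalg.norm(e))
print('end L/R', c(370,197,.059),c(394,207,.059)); print('h lo L/R',c(290,288,.059),c(313,300,.059))
print('blade',c(190,402,.051),c(212,415,.051),c(250,330,.051))
print('cup',c(258,133,.112),c(256,60,.187))
# dark brown pixels with depth
im=d['pixels'].astype(int); dep=d['depth']
m=(im[...,2]<120)&(im[...,2]>im[...,0]+20)&(im[...,2]<170)
P=np.array([world(d,u,v) for v,u in np.argwhere(m) if 230<u<340 and 190<v<290 and dep[v,u]>0])
P=P[(P[:,2]<.075)&(P[:,2]>.04)]; print(len(P),P.mean(0)); 
vx,vy,x0,y0=cv2.fitLine(P[:,:2].astype(np.float32),cv2.DIST_HUBER,0,.01,.01).ravel(); print(np.degrees(np.arctan2(vy,vx)),x0,y0)
t=(P[:,:2]-[x0,y0])@[vx,vy]; print(t.min(),t.max(),np.array([x0,y0])+t.min()*np.array([vx,vy]),np.array([x0,y0])+t.max()*np.array([vx,vy]), np.median(P[:,2]))
E
```

```text
sink [0.6728 0.3323 0.112 ] [0.3376 0.2742 0.112 ] [ 0.4208 -0.1829  0.112 ] [ 0.7513 -0.1274  0.112 ] [0.545625 0.07405  0.112   ]
0.3401979570779342 -170.16665729517013
0.46461021297427374 -79.68412344579644
0.3351275876438703 9.532589255840325
0.4663543073672634 99.69055885057864
op [0.6294 0.193  0.112 ] [0.431  0.1506 0.112 ] [ 0.454 -0.041  0.112] [0.6449 0.0086 0.112 ] [0.539825 0.0778   0.112   ]
0.2028800630914728
0.19297554249178836
0.19723835833833137
0.18505029046180935
end L/R [ 0.5751 -0.0111  0.059 ] [ 0.5492 -0.0165  0.059 ]
h lo L/R [0.5587 0.1186 0.059 ] [0.5333 0.1149 0.059 ]
blade [0.5446 0.2601 0.051 ] [0.5206 0.2569 0.051 ] [0.5583 0.1721 0.051 ]
cup [0.6793 0.0306 0.112 ] [0.6916 0.0117 0.187 ]
432 [0.54837025 0.11646732 0.05774115]
-82.29715 0.5467549 0.12529242
-0.1332608894204263 0.1418239616119522 [0.52889322 0.25735084] [ 0.56576433 -0.0152518 ] 0.058663241159845864
```

```bash
cat >> h.py <<'E'
def rot(s): q=s['ee_rot']; return R.from_quat([q[1],q[2],q[3],q[0]])
def plan(pos,Rt,s=None):
    s=s or manip.get_state(); r=rot(s); d=r.inv().apply(np.array(pos)-s['position'])*100
    print('pos',s['position'].round(4),'d(cm)',d.round(2),'rv',(r.inv()*Rt).as_rotvec().round(3))
def tool(yaw,tilt=0,flip=1):  # jaw axis at yaw (deg) (flip=-1: reversed), tilt: handle end up, deg
    y=flip*np.array([np.cos(np.radians(yaw)),np.sin(np.radians(yaw)),0]); x=np.array([0,0,-1.]); z=np.cross(x,y)
    r=R.from_matrix(np.array([x,y,z]).T); return R.from_rotvec(np.radians(-tilt)*y*flip)*r
E
python3 - <<'E'
from h import *
print(rot(manip.get_state()).as_matrix().round(3))
for f in(1,-1): plan([.555,.04,.30],tool(7.7,0,f))
E
```

```text
[[-0.     0.414 -0.91 ]
 [ 0.002 -0.91  -0.414]
 [-1.    -0.002 -0.   ]]
pos [ 0.2379 -0.523   0.2305] d(cm) [ -6.88 -38.13 -52.17] rv [-1.278e+00 -1.000e-03  1.000e-03]
pos [ 0.2379 -0.523   0.2305] d(cm) [ -6.88 -38.13 -52.17] rv [1.863e+00 1.000e-03 1.000e-03]
```

```bash
python3 -m creep '{"delta_pos": [[-2,0,0],[-4,-1,-1],[-6,-4,-5],[-7,-7,-10],[-7,-10,-14],[-7,-13,-18],[-7,-16,-22],[-7,-19,-26],[-7,-22,-30],[-7,-25,-34]], "dr": [[0,0,0],[-0.05,0,0],[-0.15,0,0],[-0.25,0,0],[-0.35,0,0],[-0.45,0,0],[-0.55,0,0],[-0.65,0,0],[-0.75,0,0],[-0.85,0,0]]}' 0.1
python3 -c "
from h import *
plan([.555,.04,.30],tool(7.7))"
```

```text
clock: 1.1
position: [0.4383, -0.1642, 0.3011]
ee_rot: [-0.422, -0.567, -0.422, 0.567]
contact_force: [1.1, -0.1, 0.3]
width: 0.0466
pos [ 0.4383 -0.1642  0.3011] d(cm) [  0.11   5.34 -22.91] rv [-0.425  0.     0.   ]
```

```bash
python3 -m creep '{"delta_pos": [[0,1,-4],[0,2,-8],[0,3,-12],[0,4,-16],[0,4.7,-19.5],[0,5.1,-22],[0,5.3,-22.9],[0,5.3,-22.9],[0,5.3,-22.9]], "dr": [[-0.1,0,0],[-0.18,0,0],[-0.25,0,0],[-0.32,0,0],[-0.38,0,0],[-0.42,0,0],[-0.425,0,0],[-0.425,0,0],[-0.425,0,0]]}' 0.25
python3 - <<'E'
from h import *
plan([.555,.04,.30],tool(7.7)); w=snap('wrist','w1')
print(world(w,320,200,0),world(w,320,200)); print(manip.get_state()['qpos'].round(3))
E
```

```text
clock: 2.0
position: [0.5545, 0.0366, 0.301]
ee_rot: [0.531, 0.466, 0.531, -0.467]
contact_force: [-0.5, 0.4, -0.2]
width: 0.0533
pos [0.5545 0.0366 0.301 ] d(cm) [ 0.1   0.1  -0.33] rv [-0.004  0.001  0.001]
[0.54412686 0.11588303 0.44366788] [ 0.56196943 -0.02278134  0.04605934]
[-5.900e-02  2.160e-01  1.416e+00 -1.000e-03  1.510e+00 -1.880e-01]
```

View pics/w1.png

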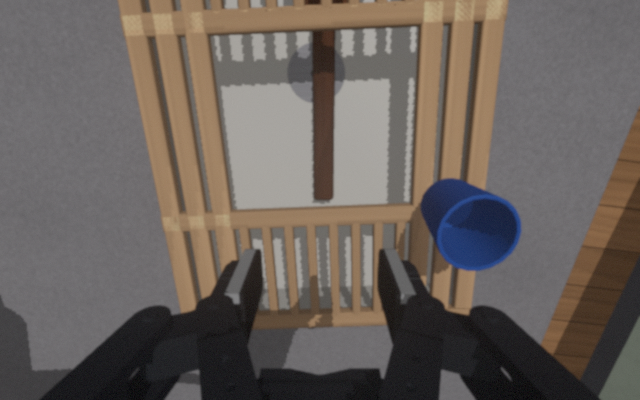

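The wrist view shows the handle from its end at about (323,199) up to the top edge at (324,30). The opening's corners are near (211,34), (418,25), (412,206) and (232,210). The cup is to the right at (470,225), well away.

```bash
python3 - <<'E'
from h import *
w=dict(np.load('pics/w1.npz'))
O=[onz(w,*p,.112) for p in[(211,34),(418,25),(412,206),(232,210)]]
for o in O:print(o.round(4))
c=np.mean(O,0);print('c',c.round(4))
for i in range(4): e=O[(i+1)%4]-O[i]; print(np.linalg.norm(e).round(4),np.degrees(np.arctan2(e[1],e[0])).round(2))
a=[onz(w,314,195,.059),onz(w,333,195,.059)];b=[onz(w,313,45,.059),onz(w,334,45,.059)]
print(a,b); e=np.mean(b,0)-np.mean(a,0); print('ang',np.degrees(np.arctan2(e[1],e[0])),np.linalg.norm(a[0]-a[1]),np.linalg.norm(b[0]-b[1]))
end=onz(w,323,199,.059); u=e[:2]/np.linalg.norm(e[:2]); print('end',end,'end',onz(w,323,202,.05)); yw=np.radians(9.7); 
r=end[:2]-c[:2]; print('end in sink',r@[np.cos(yw),np.sin(yw)],r@[-np.sin(yw),np.cos(yw)])
E
```

```text
[0.4425 0.1426 0.112 ]
[0.6233 0.1736 0.112 ]
[0.6547 0.0062 0.112 ]
[ 0.4693 -0.0228  0.112 ]
c [0.5475 0.0749 0.112 ]
0.1834 9.73
0.1703 -79.37
0.1877 -171.11
0.1676 99.19
[array([ 0.55346363, -0.01293532,  0.059     ]), array([ 0.57594307, -0.00996701,  0.059     ])] [array([0.53185923, 0.15019947, 0.059     ]), array([0.55351598, 0.15304029, 0.059     ])]
ang 97.68884549898316 0.02267456833585391 0.02184227689655977
end [ 0.56478638 -0.01653866  0.059     ] end [ 0.56579061 -0.02350854  0.05      ]
end in sink 0.0016832496690258102 -0.09304188759635888
```

```bash
python3 -c "
from h import *
plan([.5575,.040,.048],tool(7.7))"
```

```text
pos [0.5544 0.0364 0.3012] d(cm) [25.32  0.37 -0.34] rv [-0.005  0.001  0.001]
```

```bash
python3 -m creep '{"delta_pos": [[3,0.3,-0.3],[7,0.35,-0.35],[11,0.35,-0.35],[15,0.35,-0.35],[18.5,0.35,-0.35],[21,0.35,-0.35],[22.8,0.35,-0.35],[24,0.35,-0.35],[24.9,0.35,-0.35],[25.3,0.35,-0.35]], "dr": [[-0.005,0,0],[-0.005,0,0],[-0.005,0,0],[-0.005,0,0],[-0.005,0,0],[-0.005,0,0],[-0.005,0,0],[-0.005,0,0],[-0.005,0,0],[-0.005,0,0]]}' 0.25
python3 -m creep '{"delta_pos": [[0,0,0],[0,0,0],[0,0,0],[0,0,0],[0,0,0],[0,0,0],[0,0,0],[0,0,0]], "dr": [[0,0,0],[0,0,0],[0,0,0],[0,0,0],[0,0,0],[0,0,0],[0,0,0],[0,0,0]]}' -1 90
python3 - <<'E'
from h import *
plan([.5575,.040,.048],tool(7.7)); s=manip.get_state(); print(s['contact_force'],s['moment'])
a=snap('side','d2'); cv2.imwrite('pics/c2.png',cv2.resize(a['pixels'][120:330,195:415],(660,630))[:594])
E
```

```text
clock: 3.05
position: [0.558, 0.0408, 0.0481]
ee_rot: [0.533, 0.465, 0.533, -0.465]
contact_force: [1.1, -0.2, -0.5]
width: 0.0535
clock: 3.85
position: [0.5589, 0.0414, 0.0495]
ee_rot: [0.534, 0.465, 0.532, -0.464]
contact_force: [-0.6, 0.6, 6.1]
width: 0.021
pos [0.5589 0.0414 0.0495] d(cm) [ 0.15 -0.16  0.12] rv [ 0.002  0.001 -0.002]
[-0.60621948  0.64378823  6.07389622] [-0.03536012  0.15802486  0.05644579]
```

View pics/c2.png

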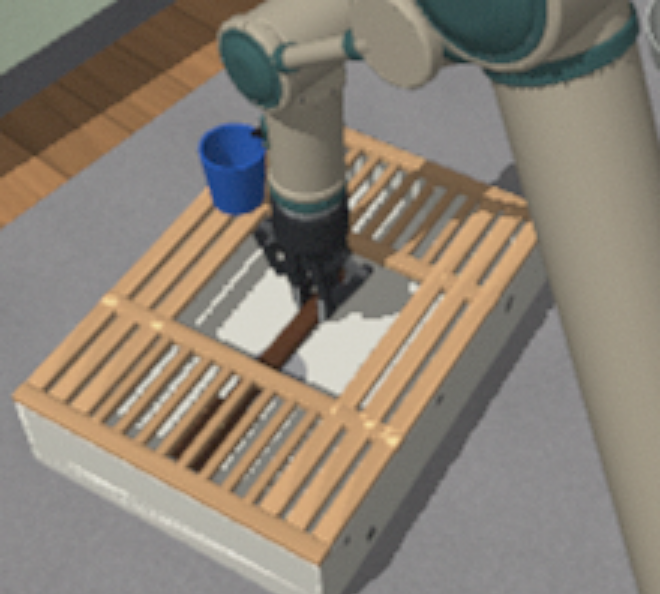

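The handle is gripped inside the opening, at crop (315,300), and the cup is untouched. Next I slide it about 22 mm towards the blade, so the handle end clears the drainer's edge. Then I tilt the handle end up, pivoting about the blade end.

```bash
python3 -m creep '{"delta_pos": [[-0.1,0,0],[-0.2,0,-0.5],[-0.2,0,-1.2],[-0.2,0,-1.8],[-0.2,0,-2.2],[-1.4,0,-2.2],[-2.5,0,-2.3],[-3.7,0,-2.5],[-4.85,0,-2.7],[-5.6,0,-2.85]], "dr": [[0,0,0],[0,0,0],[0,0,0],[0,0,0],[0,0,0],[0,-0.05,0],[0,-0.105,0],[0,-0.157,0],[0,-0.209,0],[0,-0.244,0]]}' - 110
python3 -m creep '{"delta_pos": [[0,0,0],[0,0,0]], "dr": [[0,0,0],[0,0,0]]}'
python3 - <<'E'
from h import *
s=manip.get_state(); print(s['contact_force'],s['moment'],s['qpos'].round(3))
w=snap('wrist','w3');a=snap('side','d3')
cv2.imwrite('pics/c3.png',np.hstack([cv2.resize(a['pixels'][120:320,195:415],(440,400)),cv2.resize(w['pixels'][:,100:460],(360,400))]))
E
```

```text
clock: 4.9
position: [0.5543, 0.0707, 0.1049]
ee_rot: [0.595, 0.404, 0.464, -0.518]
contact_force: [0.5, -0.2, -1.4]
width: 0.021
clock: 5.1
position: [0.5539, 0.0702, 0.1039]
ee_rot: [0.594, 0.405, 0.465, -0.518]
contact_force: [0.1, 0.0, -1.7]
width: 0.0205
[ 0.13925056  0.01238563 -1.69575648] [ 0.09700412 -0.01188254  0.01129947] [ 0.159  0.371  1.733 -0.28   1.061  0.162]
```

View pics/c3.png

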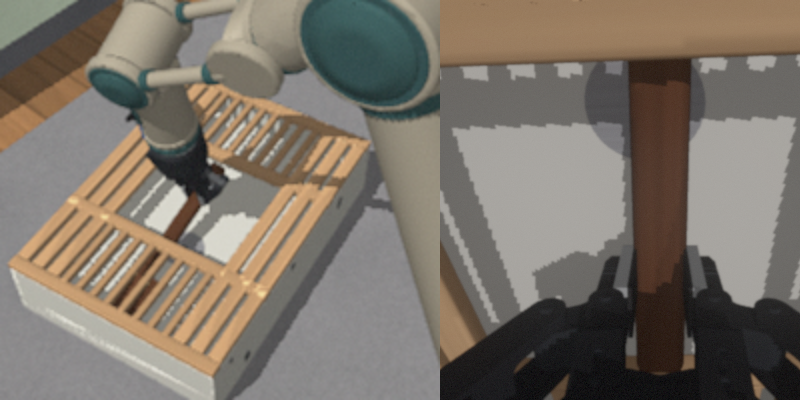

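The side view shows the handle slanted up in the jaws at about (205,190), with the blade still under the slats. The wrist view shows the handle straight in the pads and passing under the far edge (660,60). I'll draw it out along the slant and steepen it as it comes.

```bash
python3 -m creep '{"delta_pos": [[-0.4,0,0.75],[-0.8,0,1.5],[-1.05,0,2.7],[-1.35,0,3.85],[-1.95,0,5.2],[-2.55,0,6.5],[-3.0,0,8.2],[-3.5,0,9.9],[-3.0,0,11.9],[-2.5,0,13.8]], "dr": [[0,-0.026,0],[0,-0.052,0],[0,-0.08,0],[0,-0.105,0],[0,-0.15,0],[0,-0.19,0],[0,-0.235,0],[0,-0.28,0],[0,-0.28,0],[0,-0.28,0]]}'
python3 -m creep '{"delta_pos": [[0,0,0],[0,0,0],[0,0,0]], "dr": [[0,0,0],[0,0,0],[0,0,0]]}'
python3 - <<'E'
from h import *
s=manip.get_state(); print(s['contact_force'],s['moment'],s['qpos'].round(3)); x=rot(s).as_matrix(); print('tilt',np.degrees(np.arcsin(x[2,2])), x[:,2].round(3))
w=snap('wrist','w4');a=snap('side','d4')
cv2.imwrite('pics/c4.png',np.hstack([cv2.resize(a['pixels'][120:320,195:415],(440,400)),cv2.resize(w['pixels'][:,100:460],(360,400))]))
E
```

```text
clock: 6.2
position: [0.5719, -0.0576, 0.1624]
ee_rot: [0.653, 0.328, 0.376, -0.569]
contact_force: [0.8, 0.6, -0.6]
width: 0.0206
clock: 6.5
position: [0.5715, -0.0566, 0.1619]
ee_rot: [0.653, 0.329, 0.377, -0.569]
contact_force: [0.7, 0.1, -1.0]
width: 0.0204
[ 0.70886468  0.08054988 -1.02254933] [ 0.24418938  0.06617316 -0.01916579] [ 0.099  0.346  1.716 -0.585  1.132  0.231]
tilt 30.011084259584603 [ 0.117 -0.858  0.5  ]
```

View pics/c4.png

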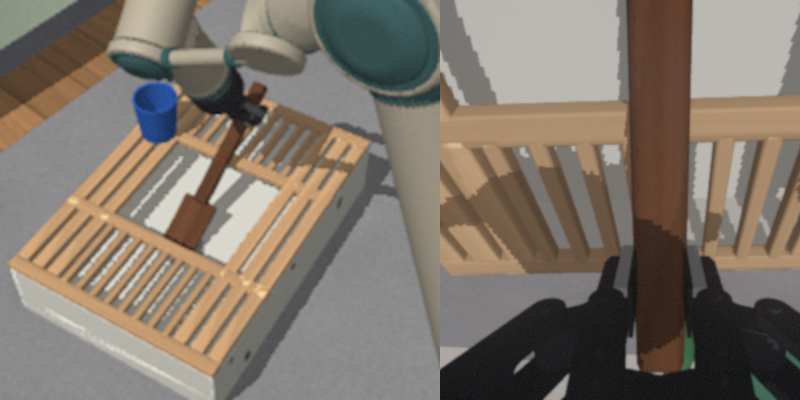

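The side view shows the handle up and out, and the blade inside the opening with its end at crop (178,240). I'll check how far that end is from the +y edge before lifting.

```bash
python3 - <<'E'
from h import *
d=dict(np.load('pics/d4.npz')); yw=np.radians(9.7)
def f(u,v):
    p=world(d,195+u/2,120+v/2); r=p[:2]-[.5465,.0745]; print((u,v),p.round(4),'sink',(r@[np.cos(yw),np.sin(yw)]).round(4),(r@[-np.sin(yw),np.cos(yw)]).round(4))
for p in[(170,238),(178,240),(184,244),(182,232),(195,205),(212,170),(235,125),(258,90)]:f(*p)
E
```

```text
(170, 238) [0.5613 0.1285 0.0583] sink 0.0236 0.0507
(178, 240) [0.5508 0.1223 0.0559] sink 0.0123 0.0464
(184, 244) [0.5361 0.1243 0.0608] sink -0.0019 0.0509
(182, 232) [0.5518 0.1116 0.0642] sink 0.0115 0.0357
(195, 205) [0.5602 0.072  0.0847] sink 0.0131 -0.0048
(212, 170) [0.5627 0.0285 0.1254] sink 0.0082 -0.0481
(235, 125) [ 0.5735 -0.0381  0.163 ] sink 0.0077 -0.1155
(258, 90) [ 0.5759 -0.0952  0.1929] sink 0.0004 -0.1722
```

The blade end is about 30 mm inside the +y edge, at sink y' ≈ 0.055 against 0.085. I'll lift straight up.

```bash
python3 -m creep '{"delta_pos": [[-0.6,0,0.35],[-1.7,0,1],[-3.2,0,1.85],[-4.8,0,2.75],[-6.3,0,3.6],[-7.3,0,4.2],[-7.8,0,4.5],[-7.8,0,4.5]], "dr": [[0,0,0],[0,0,0],[0,0,0],[0,0,0],[0,0,0],[0,0,0],[0,0,0],[0,0,0]]}'
python3 -c "
from h import *
from scipy.spatial.transform import Rotation
plan([.571,-.058,.170],tool(7.7))"
```

```text
clock: 7.4
position: [0.5719, -0.0568, 0.253]
ee_rot: [0.653, 0.329, 0.376, -0.569]
contact_force: [0.2, 0.2, -0.4]
width: 0.0204
pos [ 0.5719 -0.0568  0.253 ] d(cm) [ 7.24 -0.12 -4.06] rv [ 0.001  0.524 -0.002]
```

```bash
python3 -m creep '{"delta_pos": [[0.5,0,-0.3],[1.5,0,-0.9],[2.7,0,-1.6],[3.9,0,-2.3],[5.1,0,-3],[6.2,0,-3.5],[6.9,0,-3.9],[7.2,0,-4.1],[7.2,0,-4.1],[7.2,0,-4.1]], "dr": [[0,0.04,0],[0,0.12,0],[0,0.2,0],[0,0.28,0],[0,0.36,0],[0,0.44,0],[0,0.5,0],[0,0.524,0],[0,0.524,0],[0,0.524,0]]}'
python3 -m creep '{"delta_pos": [[0,0,0],[0,0,0],[0,0,0],[0,0,0],[0,0,0],[0,0,0],[0,0,0],[0,0,0]], "dr": [[0,0,0],[0,0,0],[0,0,0],[0,0,0],[0,0,0],[0,0,0],[0,0,0],[0,0,0]]}'
python3 - <<'E'
from h import *
s=manip.get_state(); print(s['contact_force'],s['moment'],abs(s['qd']).max())
w=snap('scene','s5');a=snap('side','d5')
cv2.imwrite('pics/c5.png',np.hstack([cv2.resize(a['pixels'][110:310,195:415],(440,400)),cv2.resize(w['pixels'][120:300,110:470][:,:],(360,400))]))
E
```

```text
clock: 8.4
position: [0.5714, -0.0572, 0.1689]
ee_rot: [0.533, 0.465, 0.533, -0.465]
contact_force: [1.1, 0.4, -0.7]
width: 0.0206
clock: 9.2
position: [0.5716, -0.0575, 0.1691]
ee_rot: [0.533, 0.465, 0.533, -0.465]
contact_force: [0.1, 0.2, -0.8]
width: 0.0204
[ 0.0572415   0.18339753 -0.83940751] [-0.06241264  0.02530077  0.01995591] 0.0014711309471734197
```

View pics/c5.png

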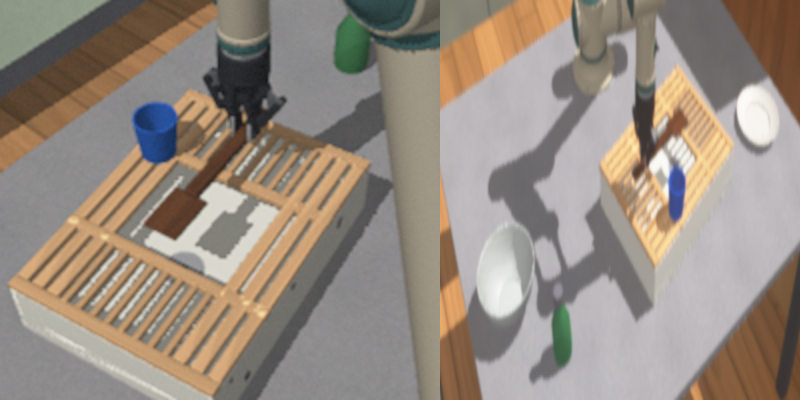

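The spatula is out and level in the jaws, with its blade at crop (178,213), and the cup still stands at (157,130). I'll check heights and that nothing has shifted.

```bash
python3 - <<'E'
from h import *
d=dict(np.load('pics/d5.npz')); e=dict(np.load('pics/d0.npz'))
for u,v in[(155,218),(178,213),(180,232),(198,200),(215,170),(232,148)]: print((u,v),world(d,195+u/2,110+v/2).round(4))
b=lambda i,m:np.argwhere(m(i['pixels'].astype(int))).mean(0)
blue=lambda p:(p[...,0]>p[...,2]+60)
for A,B in((d,e),(dict(np.load('pics/s5.npz')),dict(np.load('pics/s0.npz')))):
    for x in(A,B): x['pixels']=x['pixels'][100:300,:].copy()
    print('cup px',b(A,blue),b(B,blue)); g=lambda p:(p[...,1]>p[...,2]+40)&(p[...,1]>p[...,0]+20)
A=dict(np.load('pics/s5.npz'))['pixels'].astype(int);B=dict(np.load('pics/s0.npz'))['pixels'].astype(int)
D=abs(A-B).max(2)
for n,(u,v,r) in dict(plate=(428,173,20),cruet=(232,268,14),coland=(176,244,24)).items(): print(n,np.median(D[v-r:v+r,u-r:u+r]),D[v-r:v+r,u-r:u+r].max())
E
```

```text
(155, 218) [0.5633 0.1455 0.1673]
(178, 213) [0.5431 0.1195 0.17  ]
(180, 232) [0.5157 0.1442 0.1732]
(198, 200) [0.5368 0.0846 0.1716]
(215, 170) [0.5513 0.0316 0.1804]
(232, 148) [ 0.5596 -0.0157  0.1834]
cup px [ 74.88212928 272.56844106] [ 74.84732824 272.57442748]
cup px [105.36585366 346.15679443] [105.46099291 346.14184397]
plate 0.0 2
cruet 2.0 81
coland 1.0 80
```

```bash
python3 -c "
from h import *
print(manip.sign_off(), manip.get_state()['clock'])"
```

```text
the job is handed in; nothing more can be done
the job is handed in; nothing more can be done
```

The spatula is out of the sink. The gripper is holding it still and level, with its underside about 5 cm above the drainer, and the job is handed in.

I gripped the handle through the opening and slid the spatula about 22 mm towards the blade. I then tilted the handle end up through the opening, drew the rest out on a slant rising to 30°, lifted it straight up and levelled it. By then the robot's clock stood at about 9.3 s, against the 48 s limit.

**Last checks**
- **Holding:** joint speeds were about 0.001 rad/s, and the contact force was under 1 N, with nothing in contact but the grip.
- **Height:** the blade's top measured about 0.17 m, so its underside is at about 0.165 m. The drainer's top is at 0.112 m.
- **Cup and plate:** neither has moved in the images.
- **Cruet and colander:** the images around them are unchanged in the median, but a few pixels differ. I take those to be the arm's moving shadow and did not check further.
- **Reading that disagreed:** the gripper reported about 20.5 mm on the 24 mm handle. I left it because the hold did not slip visibly.

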